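# Unlock and open the fan control box

## Task

The grey fan control box lying on the desk is locked and has to be opened for repair. Take the T-handled key from the tool block on the turntable, push it fully home in the box's lock, turn it a full quarter turn clockwise to draw the bolt, then swing the lid up by its handle until it stands about upright or beyond and stays open by itself. Leave the key standing fully home in the turned lock, let go of everything, and do not knock over the other tools in the block or knock over or shove aside the cup, the capacitor or the fan clip.

Things in the scene. Friction and masses are not known exactly. Their poses are not given: they have to be found in the camera images.
- key_grip (a point): centre of the key's dark steel T-handle, a flat-sided bar 80 mm long (x axis), 14 mm thick (y), 24 mm tall. The key, 140 g, stands upright (z up the shank), loose in one of the tool block's four sockets. Below the handle: a 12 mm shank, then a collar 28 mm across, 6 mm thick, its underside 64 mm below this point and resting on the block, then a flat blade down in the socket
- key_collar (a point): centre of the underside of the key's collar, on the shank's axis, axes as key_grip. The blade below it is 23 mm long, 15.5 mm wide along x, 5 mm thick along y, its last 5 mm narrowed to 12.5 x 3.5 mm; it fits either way round. The key is fully home when the collar rests on the lock's face
- lock_face (a point): centre of the brass face of the box's lock, a round barrel 33 mm across in a steel ring, 105 mm above the desk, its z axis up. It turns with the barrel. Its slot, 18 mm long along x and 7 mm wide along y, is 25 mm deep, with a 1.5 mm chamfer
- lock (a joint): turn of the lock barrel (rad): 0 locked, grows clockwise as seen from above to its stop at 1.57, where the bolt is fully drawn; 0.12 Nm of friction, no spring; starts at 0 to 0.2. Until it is past about 0.9 the hidden bolt holds the lid shut
- lid_handle (a point): centre of the steel bow handle of the lid: a round bar 12 mm thick, 100 mm long along the y axis, standing 40 mm above the lid's top face (lid's z axis). 140 mm high when the lid is shut
- lid_hinge (a point): point of the lid's hinge line level with the middle of the handle, 98 mm above the desk; the hinge line is along the y axis; the shut lid lies along -x from here, its handle 126 mm from the hinge line and 42 mm above it. Axes turn with the lid
- lid (a joint): opening of the lid (rad): 0 shut, 1.57 upright, stop at 1.9. 0.4 kg; a stiff hinge (0.5 Nm of friction) keeps it wherever it is left
- control_box: grey sheet-steel fan control box on its back, fixed: 220 (x) by 260 (y) by 100 mm high, origin at the centre of its underside. A fixed strip 70 mm deep along the -x edge, nearest the robot, carries lock, lamp, knob and voltmeter; the rest of the top is the lid, hinged along the +x edge. The lock's axis is 75 mm to -x and 75 mm to -y of the centre
- turntable: lazy-susan, origin at the centre of its underside, 270 mm across; on it a square wooden tool block 166 mm wide, its top 100 mm above the desk, with four round 20 mm sockets 58 mm either way (x, y) from the middle. It turns if pushed, against light friction
- nut_driver_mid (a point): middle of the steel nut driver's handle (28 mm thick, 92 mm tall), upright in a socket, the handle standing on the block's top
- screwdriver_mid (a point): middle of the screwdriver's black handle (32 mm thick, 92 mm tall), upright in a socket, the handle standing on the block's top
- file_mid (a point): middle of the round file's wooden handle (32 mm thick, 94 mm tall), upright in a socket, the handle standing on the block's top
- cup: grey ceramic mug, 76 mm across, 85 mm tall, origin at its underside
- capacitor: yellow plastic capacitor, 45 mm across, 90 mm tall, upright, origin at its underside
- clip: orange fan grille clip, 75 x 22 x 28 mm, origin at its underside
Mind the look-alikes: they are no part of the job. Leave any turquoise or yellow look-alike of the part that bears key_grip alone.

How it is judged:
By the outcome, as a careful person would: the job done as asked, in the order asked, and still so for the second after the job is handed in, with the robot touching nothing.
It also fails if it takes over 54 s, if anything falls off the work surface, if the arm or the gripper's body presses on something with over 40 N, if the wrist force passes 120 N, or if a joint passes its speed limit or range.

## Robot

A 6-joint arm with a two-finger parallel gripper is mounted at the origin on the work surface. World frame = base frame: x ahead of the robot, y to its left, z up, the work surface at z = 0. Lengths are in m, angles in degrees, forces in N, time in s.
With the tool pointing down it reaches from about 0.375 to 0.75 m from the base axis. Payload 9 kg.
Tool frame: the origin (TCP) lies between the finger pads; the fingertips stand 22 mm ahead of it and the grasp point (between the pads) lies 3 mm ahead of it; z points along the fingers, y is the direction in which the jaws open and shut (so a half turn about z gives the same grasp; the last joint's range is limited). The gripper opens to 85 mm and grips with 20 to 120 N. Pads are 22 mm wide; open, the fingers measure 114 mm over their backs; the gripper's body (76 mm by 85 mm) begins 54 mm behind the grasp point. The pads swing forward as they close: fully open they stand 13 mm farther back than shut.
Start: joints at [53.531, 5.964, 5.575, 89.605, 0, 77.527], TCP at [0.244, 0.548, 0.253] pointing down, gripper open.
Joint ranges: [-171.21, 171.21], [-48.23, 106.86], [-62.78, 66.21], [-105.2, 120.99], [-86.42, 89.51], [-180, 180]. Speed limits (degrees/s): [127.2, 127.2, 147.25, 180, 180, 180].

## Interface

Orientations are given as [roll, pitch, yaw] about the fixed x, y, z axes, in that order (R = Rz(yaw) Ry(pitch) Rx(roll)).
In Python, from bench import state, snapshot, camera_model, job_done gives the robot as it stands.
- The arm moves only by the tool servo_tool, never from a script. Its argument "steps" is a list of rows, each a list of 2 entries, a list of its own where there are three numbers: the shift along the tool's x, y, z in m, then the turn, a rotation vector about the tool's x, y, z in rad. In form: [[[dx, dy, dz], [wx, wy, wz]], ...]. A call has 1 to 20 rows; each row shifts and turns the pose as measured when the row begins, along the tool's axes as they then stand; what a row does not reach is not made up. A row lasts 1/12 s, in which the tool goes at most 41.7 mm and 7.16 degrees, less where a joint would pass 70% of its speed; a pose out of reach is approached as far as the arm can. A call is refused whole if a number of a shift passes 0.0417 or a number of a turn 0.125, either way. A call with a gripper value outside its range is refused whole. "grip" is the opening, from -1 (shut) to 1 (fully open), so that 0 is half open, set as the call begins (left out, the last holds). The fingers move at their own pace and stop on an object; the grip force is fixed at half the most. Time passes only in rows, so rows that do not move let the fingers close. It gives the time, the measured TCP pose, the force and the opening at its end, in the units of the state.
- state(): the state, without advancing time (a new reading comes with each control period).
- snapshot(name): name is "side" or "top"; returns (picture, depth): 400x640x3 uint8, red, green, blue; 400x640 float32, m along the optical axis (not along the pixel's ray), 0 where there is no reading.
- camera_model(name): a dict with "vertical_fov" (degrees; the focal length in pixels is half the picture's height over the tangent of half this angle, whatever the lens; pixels are square), "cx", "cy" (the principal point, pixels), "xyz" and "orientation" of the camera in the world. Camera axes: x right, y up, looking along -z (the intrinsics and any distortion apply to the point x, -y, -z); pixel columns grow to the right and rows downward; lengths in m; the calibration is good to about 2 mm. A picture is of the moment at which its call begins. camera_model takes no time and is no camera call.
- job_done(): hands the job in, once; it reports no verdict.
The state is a dict: "clock": time; "qpos": joint angles; "qvel": joint speeds; "effort": joint torques, N m; "ee_pos": TCP position; "tcp_rot": TCP orientation; "contact_force": force on the tool from outside, world axes, zero at the start; "wrist_torque": the same for the moment, N m; "opening": finger opening in m.
Only numpy, scipy, OpenCV 4.12 (cv2) and the standard library are available. Lean on these libraries where they do the work, as an engineer would, in place of code of your own. Each camera call takes 0.05 s, during which the arm holds its last target. There are 200 camera calls.

## Working session

There is one attempt and no reset: what is moved stays moved. The work goes in short steps, Python scripts to look and compute and a tool call to move; the robot and the scene stay as the last step left them, time stands still between calls to the robot, and variables do not carry over. Pictures are saved under pics/ and viewed, about 8 in all and at most 12, crops included, and the job is handed in when it is done.

Besides the shell and the picture viewer there is one more tool, called after "Request:" by a JSON object that holds its "method" and its "body". servo_tool: Moves the arm, as the interface text tells. Its arguments: {"type":"object","properties":{"steps":{"type":"array"},"grip":{"type":"number"}},"required":["steps"]}

```bash
ls; mkdir -p pics; python3 - <<'E'
from bench import state,snapshot,camera_model
import numpy as np,cv2
for n in("side","top"):
    p,d=snapshot(n); cv2.imwrite(f"pics/{n}0.png",p[:,:,::-1]); np.savez(f"pics/{n}0.npz",p=p,d=d); print(camera_model(n), (d>0).mean())
print(state())
E
```

```text
pics
{'vertical_fov': 43.440132998377, 'cx': 317.8291132206666, 'cy': 189.63901214415867, 'xyz': array([ 0.49448444, -1.25858274,  0.75517704]), 'orientation': array([61.1090526 , -1.024177  , -2.29130645])} 0.99593359375
{'vertical_fov': 44.74623655911215, 'cx': 314.5109659747494, 'cy': 204.85106518314367, 'xyz': array([ 0.46951016, -0.1456182 ,  1.29465237]), 'orientation': array([  3.18388293,   0.60961168, -91.69242213])} 0.99584765625
{'clock': 0.1, 'qpos': array([ 5.35318364e+01,  5.99612011e+00,  5.53202880e+00,  8.96044232e+01,
       -1.67319854e-03,  7.75279989e+01]), 'qvel': array([ 0.02686942, -0.04004421,  0.03037649,  0.02404306,  0.02116062,
       -0.03023413]), 'effort': array([ 5.87409973e-03, -5.58206820e+01,  5.04719710e+01,  1.30077804e-02,
       -3.53178939e-04,  2.59761134e-05]), 'ee_pos': array([0.2438276 , 0.54792726, 0.25259557]), 'tcp_rot': array([-1.79932741e+02, -1.31628427e-02,  1.56003831e+02]), 'contact_force': array([-0.07269927,  0.02557808, -0.74596805]), 'wrist_torque': array([-0.03134788, -0.00353374,  0.02437954]), 'opening': 0.08500033416844363}
```

View pics/top0.png

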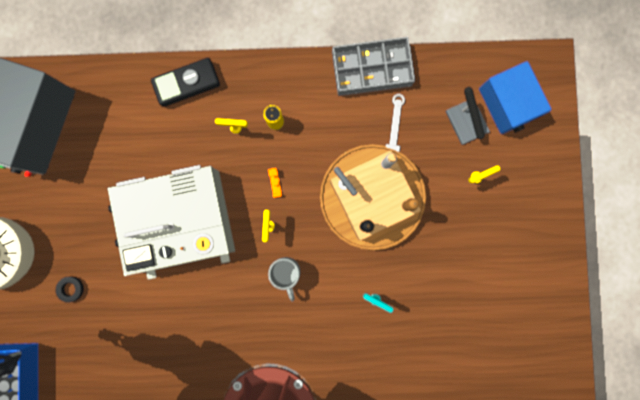

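View pics/side0.png

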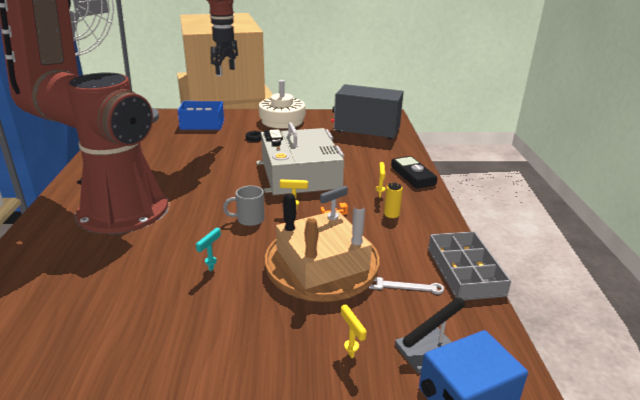

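The top view shows these candidates: dark steel T-handle in the tool block at (345,181); yellow look-alikes at (231,123), (267,226) and (485,174); turquoise one at (378,302). By the description I want the steel one in the block, which is also at side (335,193). The lock is the yellow disc at top (203,243).

```bash
cat > h.py <<'E'
import numpy as np,cv2
from scipy.spatial.transform import Rotation as Ro
from bench import state,snapshot,camera_model
def cloud(n,d):
    c=camera_model(n);f=200/np.tan(np.radians(c['vertical_fov'])/2)
    v,u=np.mgrid[:400,:640]
    P=np.stack([(u-c['cx'])/f*d,-(v-c['cy'])/f*d,-d],-1)
    return P@Ro.from_euler('xyz',c['orientation'],degrees=True).as_matrix().T+c['xyz']
def proj(n,X):
    c=camera_model(n);f=200/np.tan(np.radians(c['vertical_fov'])/2)
    q=(np.atleast_2d(X)-c['xyz'])@Ro.from_euler('xyz',c['orientation'],degrees=True).as_matrix()
    return np.c_[c['cx']+f*q[:,0]/-q[:,2],c['cy']-f*q[:,1]/-q[:,2]]
def rect(P): 
    (c,s,a)=cv2.minAreaRect((P[:,:2]*1000).astype(np.float32)); return np.round(c,1),np.round(s,1),round(a,1)
E
python3 - <<'E'
from h import *
import numpy as np
C={}
for n in("top","side"):
    z=np.load(f"pics/{n}0.npz");P=cloud(n,z['d']);C[n]=P,z['p']
P,p=C['top']
for nm,(u,v) in dict(desk=(450,250),box=(190,220),lock=(203,243),key=(345,181),keyend=(338,172),block=(380,200),cup=(284,268),cap=(273,113),clip=(275,183),disc=(330,215)).items(): print(nm,(u,v),P[v,u].round(3))
S,sp=C['side']
for nm,(u,v) in dict(desk=(150,300),key=(335,193),sd=(290,205),file=(311,235),nut=(357,225),boxtop=(310,150),lock=(281,156)).items(): print('side',nm,S[v,u].round(3))
# crops
a=p[130:260,310:440]; b=sp[170:300,255:385]; c=p[160:290,100:240]; d=sp[110:200,240:360]
r=lambda x:cv2.resize(x,(400,300),interpolation=cv2.INTER_CUBIC)
cv2.imwrite('pics/crop1.png',np.vstack([np.hstack([r(a),r(b)]),np.hstack([r(c),r(d)])])[:,:,::-1])
E
```

```text
desk (450, 250) [ 0.411 -0.49  -0.002]
box (190, 220) [0.508 0.173 0.101]
lock (203, 243) [0.451 0.142 0.101]
key (345, 181) [ 0.585 -0.208  0.178]
keyend (338, 172) [ 0.607 -0.192  0.176]
block (380, 200) [ 0.543 -0.296  0.103]
cup (284, 268) [ 0.377 -0.049  0.008]
cap (273, 113) [ 0.771 -0.038  0.092]
clip (275, 183) [ 0.602 -0.032  0.018]
disc (330, 215) [ 0.513 -0.174  0.028]
side desk [ 0.173 -0.395  0.002]
side key [ 0.588 -0.216  0.17 ]
side sd [ 0.481 -0.276  0.173]
side file [ 0.526 -0.378  0.16 ]
side nut [ 0.63  -0.325  0.15 ]
side boxtop [0.539 0.188 0.099]
side lock [0.45  0.129 0.106]
```

View pics/crop1.png

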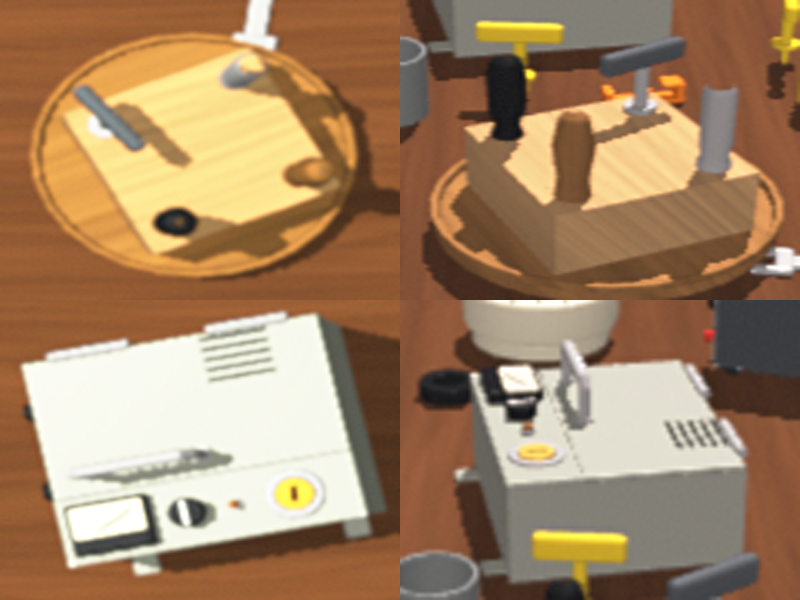

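```bash
python3 - <<'E'
from h import *
C={}
for n in("top","side"):
    z=np.load(f"pics/{n}0.npz");C[n]=(cloud(n,z['d']),z['p'].astype(int))
for n in C:
    P,p=C[n]
    m=(np.linalg.norm(P[...,:2]-[0.585,-0.208],axis=-1)<.06)&(P[...,2]>.155)&(P[...,2]<.2)
    Q=P[m];print(n,'key',rect(Q),len(Q),Q[:,2].max().round(3),np.percentile(Q[:,2],[50,90]).round(3))
    u,s,v=np.linalg.svd(Q[:,:2]-Q[:,:2].mean(0),full_matrices=False);print('  mean',Q.mean(0).round(4),'yaw',np.degrees(np.arctan2(v[0,1],v[0,0])).round(1),s/len(Q)**.5)
    # yellow T's / lock
    r,g,b=p[...,0],p[...,1],p[...,2]
    m=(r>180)&(g>150)&(b<110)&(np.linalg.norm(P[...,:2]-[.45,.13],axis=-1)<.04)&(P[...,2]>.08);Q=P[m];print(n,'lock yellow',rect(Q),Q.mean(0).round(4),len(Q))
    m=(P[...,2]>.093)&(P[...,2]<.104)&(abs(P[...,0]-.52)<.2)&(abs(P[...,1]-.19)<.2);print(n,'boxtop',rect(P[m]),np.median(P[m][:,2]))
    m=(P[...,2]>.118)&(abs(P[...,0]-.49)<.1)&(abs(P[...,1]-.2)<.12);Q=P[m];print(n,'lidhandle',rect(Q),len(Q),Q[:,2].max().round(3),np.median(Q,0).round(3))
    m=(P[...,2]>.09)&(P[...,2]<.108)&(np.linalg.norm(P[...,:2]-[.55,-.29],axis=-1)<.13);print(n,'block',rect(P[m]))
    m=(r>180)&(g>150)&(b<110)&(np.linalg.norm(P[...,:2]-[.49,-.01],axis=-1)<.1)&(P[...,2]>.01);Q=P[m];print(n,'yelT',Q.mean(0).round(3),Q.min(0).round(3),Q.max(0).round(3))
    m=(np.linalg.norm(P[...,:2]-[.37,-.05],axis=-1)<.07)&(P[...,2]>.05);Q=P[m];print(n,'cup',rect(Q),Q[:,2].max().round(3))
# slot: dark pixels in lock in the top view
P,p=C['top'];c=p[225:260,188:220].astype(np.uint8)
g=cv2.resize(c,None,fx=10,fy=10,interpolation=cv2.INTER_CUBIC);m=(g[...,2]<250)&(g[...,0]<150)&(g[...,1]<120)
cc=np.argwhere(m)[:,::-1].astype(np.float32);print('slot dark',len(cc),cv2.minAreaRect(cc))
k,l,s,ce=cv2.connectedComponentsWithStats(m.astype(np.uint8))
for i in range(1,k):
    if s[i,4]>200: q=np.argwhere(l==i)[:,::-1].astype(np.float32);print(s[i],ce[i]/10+[188-.45,225-.45],cv2.minAreaRect(q)[1:])
for X in ([.45,.13,.105],[.47,.13,.105]): print(proj('top',X))
E
```

```text
top key (array([ 586.9, -208. ]), array([78.6, 13.7]), 35.1) 221 0.181 [0.176 0.179]
  mean [ 0.586  -0.2077  0.1751] yaw -145.1 [0.02244035 0.00415266]
top lock yellow (array([449.6, 140.6]), array([29.9, 26.9]), 88.1) [0.4498 0.1409 0.1063] 110
top boxtop (array([523.9, 178.1]), array([227.4, 369.1]), 10.4) 0.10122060846014147
top lidhandle (array([448.8, 266.4]), array([ 85.7, 122. ]), 10.7) 267 0.152 [0.486 0.258 0.145]
top block (array([ 558.1, -284.8]), array([166.1, 166.9]), 24.1)
top yelT [ 0.5   -0.017  0.08 ] [ 0.451 -0.045  0.01 ] [ 0.587 -0.003  0.106]
top cup (array([358.7, -49.6]), array([74.7, 98.5]), 74.4) 0.092
side key (array([ 584.7, -214.1]), array([81.6, 16.1]), 35.4) 265 0.179 [0.17  0.177]
  mean [ 0.5831 -0.2179  0.1689] yaw -145.4 [0.02305135 0.00313049]
side lock yellow (array([446. , 134.6]), array([25. , 28.8]), 21.0) [0.4479 0.133  0.1053] 29
side boxtop (array([518. , 183.1]), array([227.8, 351.8]), 10.6) 0.10090326730755994
side lidhandle (array([477.7, 254.5]), array([107.1,  70.4]), 63.2) 88 0.149 [0.486 0.232 0.141]
side block (array([ 555.2, -288.4]), array([169.7, 172.2]), 24.1)
side yelT [ 0.49  -0.02   0.085] [ 0.45  -0.052  0.02 ] [0.571 0.086 0.103]
side cup (array([360.9, -54.9]), array([81.8, 90.2]), 69.3) 0.09
slot dark 4150 ((232.0, 260.5), (177.0, 174.0), 90.0)
[145 172  12  37 356] [202.54382022 243.65898876] ((36.0, 11.0), 90.0)
[ 150  312  170   38 3794] [213.2542699  258.14731154] ((37.0, 169.0), 90.0)
[[207.35540255 243.19101726]]
[[207.21481413 235.00696481]]
```

The crop confirms the choice: the steel T-key stands in the block's corner socket (top 345,181). The slot in the lock runs nearly along world x. First I rotate the tool, then traverse.

Request:
{"method": "servo_tool", "body": {"steps": [[[0, 0, 0], [0, 0, -0.115]], [[0, 0, 0], [0, 0, -0.115]], [[0, 0, 0], [0, 0, -0.115]], [[0, 0, 0], [0, 0, -0.115]], [[0, 0, 0], [0, 0, -0.115]], [[0, 0, 0], [0, 0, -0.115]], [[0, 0, 0], [0, 0, -0.115]], [[0, 0, 0], [0, 0, -0.115]], [[0, 0, 0], [0, 0, -0.115]]], "grip": 1}}

```text
clock: 0.85
ee_pos: [0.2427, 0.5464, 0.248]
tcp_rot: [-179.9, -0.5, -142.1]
contact_force: [0.1, 0.2, -0.6]
opening: 0.0856
```

Request:
{"method": "servo_tool", "body": {"steps": [[[0.008, -0.0405, 0], [0, 0, 0]], [[0.008, -0.0405, 0], [0, 0, 0]], [[0.008, -0.0405, 0], [0, 0, 0]], [[0.008, -0.0405, 0], [0, 0, 0]], [[0.008, -0.0405, 0], [0, 0, 0]], [[0.008, -0.0405, 0], [0, 0, 0]], [[0.008, -0.0405, 0], [0, 0, 0]], [[0.008, -0.0405, 0], [0, 0, 0]], [[0.008, -0.0405, 0], [0, 0, 0]], [[0.008, -0.0405, 0], [0, 0, 0]], [[0.008, -0.0405, 0], [0, 0, 0]], [[0.008, -0.0405, 0], [0, 0, 0]], [[0.008, -0.0405, 0], [0, 0, 0]], [[0.008, -0.0405, 0], [0, 0, 0]], [[0.008, -0.0405, 0], [0, 0, 0]], [[0.008, -0.0405, 0], [0, 0, 0]], [[0.008, -0.0405, 0], [0, 0, 0]]]}}

```text
clock: 2.27
ee_pos: [0.5621, -0.0833, 0.2426]
tcp_rot: [-180.0, -1.0, -140.9]
contact_force: [1.2, 0.6, 0.1]
opening: 0.0855
```

```bash
cat >> h.py <<'E'
def go(x,y,z,yaw):
    s=state();R=Ro.from_euler('xyz',s['tcp_rot'],degrees=True);T=Ro.from_euler('xyz',[180,0,yaw],degrees=True)
    print('t',round(s['clock'],2),'at',s['ee_pos'].round(4),s['tcp_rot'].round(2),'F',s['contact_force'].round(1),'op',round(s['opening'],4))
    print('shift',R.inv().apply(np.array([x,y,z])-s['ee_pos']).round(4),'turn',(R.inv()*T).as_rotvec().round(4))
E
python3 -c "
from h import *
go(.586,-.210,.22,-144.8)"
```

```text
t 2.27 at [ 0.5621 -0.0833  0.2426] [-180.     -0.97 -140.93] F [1.2 0.6 0.1] op 0.0855
shift [ 0.0609 -0.1134  0.0237] turn [-0.0006 -0.0169  0.0676]
```

Request:
{"method": "servo_tool", "body": {"steps": [[[0.016, -0.028, 0], [0, -0.004, 0.017]], [[0.016, -0.028, 0], [0, -0.004, 0.017]], [[0.016, -0.028, 0], [0, -0.004, 0.017]], [[0.016, -0.028, 0], [0, -0.004, 0.017]], [[0, 0, 0], [0, 0, 0]]]}}

```text
clock: 2.68
ee_pos: [0.5807, -0.2245, 0.2388]
tcp_rot: [179.9, -0.2, -145.3]
contact_force: [0.1, -0.4, -0.2]
opening: 0.0857
```

```bash
python3 - <<'E'
from h import *
go(.586,-.210,.22,-144.8)
for n in('top','side'):
    p,d=snapshot(n);cv2.imwrite(f'pics/{n}1.png',p[:,:,::-1])
    cv2.imwrite(f'pics/{n}1c.png',cv2.resize(p[90:220,280:410] if n=='top' else p[110:240,260:390],(390,390),interpolation=cv2.INTER_CUBIC)[:,:,::-1])
a,b=[cv2.imread(f'pics/{n}1c.png') for n in('top','side')];cv2.imwrite('pics/c1.png',np.hstack([a,b]))
E
```

```text
t 2.68 at [ 0.5807 -0.2245  0.2388] [ 1.7988e+02 -1.5000e-01 -1.4532e+02] F [ 0.1 -0.4 -0.2] op 0.0857
shift [-0.0127  0.0088  0.0187] turn [ 0.0021 -0.0026 -0.0091]
```

View pics/c1.png

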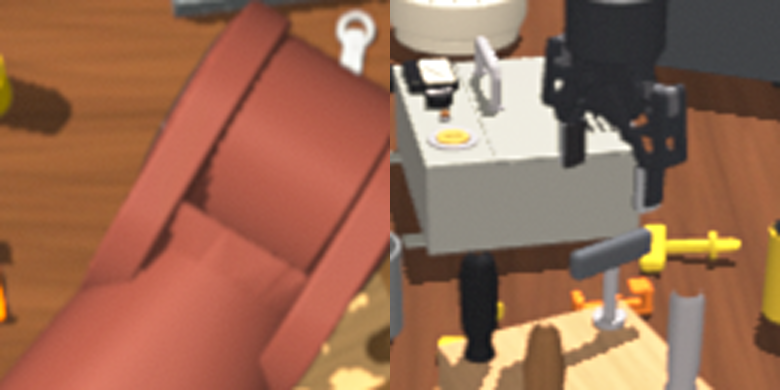

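View pics/side1.png

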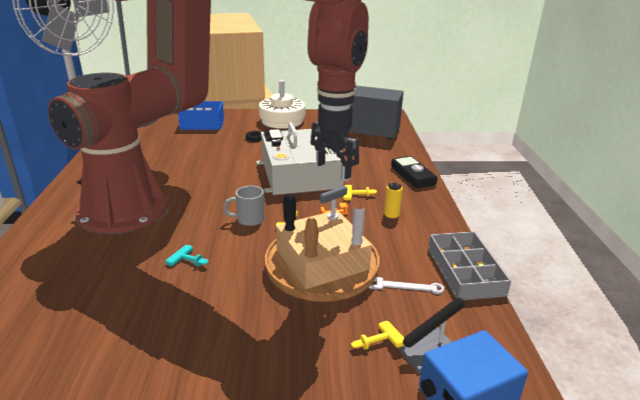

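All look-alikes toppled on their own (the turquoise one too, which the arm never came near). The steel key, tools, cup, capacitor and clip all stand. I continue, aligning above the key first.

Request:
{"method": "servo_tool", "body": {"steps": [[[-0.013, 0.009, 0.01], [0.002, -0.002, -0.009]], [[0, 0, 0], [0, 0, 0]], [[0, 0, 0], [0, 0, 0]]]}}

```text
clock: 3.03
ee_pos: [0.5863, -0.2015, 0.228]
tcp_rot: [179.8, 0.0, -144.5]
contact_force: [0.7, -0.7, 0.7]
opening: 0.0855
```

```bash
python3 -c "
from h import *
go(.586,-.210,.167,-144.8)"
```

```text
t 3.03 at [ 0.5863 -0.2015  0.228 ] [ 1.7982e+02  1.0000e-02 -1.4445e+02] F [ 0.7 -0.7  0.7] op 0.0855
shift [ 0.0052 -0.0069  0.061 ] turn [0.0031 0.0002 0.0061]
```

Request:
{"method": "servo_tool", "body": {"steps": [[[0.005, -0.007, 0.005], [0.003, 0, 0.006]], [[0, 0, 0.014], [0, 0, 0]], [[0, 0, 0.014], [0, 0, 0]], [[0, 0, 0.014], [0, 0, 0]], [[0, 0, 0.008], [0, 0, 0]], [[0, 0, 0], [0, 0, 0]], [[0, 0, 0], [0, 0, 0]]]}}

```text
clock: 3.62
ee_pos: [0.5872, -0.2069, 0.171]
tcp_rot: [-179.8, 0.0, -144.4]
contact_force: [0.7, 0.0, -0.6]
opening: 0.0854
```

```bash
python3 -c "
from h import *
go(.586,-.210,.167,-144.8)"
```

```text
t 3.62 at [ 0.5872 -0.2069  0.171 ] [-1.7982e+02  4.0000e-02 -1.4441e+02] F [ 0.7  0.  -0.6] op 0.0854
shift [ 0.0027 -0.0018  0.004 ] turn [-0.0031  0.0006  0.0069]
```

Request:
{"method": "servo_tool", "body": {"steps": [[[0.002, -0.0015, 0.004], [-0.003, 0, 0.007]], [[0, 0, 0], [0, 0, 0]], [[0, 0, 0], [0, 0, 0]]]}}

```text
clock: 3.87
ee_pos: [0.587, -0.2099, 0.1685]
tcp_rot: [-179.9, 0.1, -144.8]
contact_force: [-0.5, -0.6, -0.8]
opening: 0.0855
```

Request:
{"method": "servo_tool", "body": {"steps": [[[0, 0, 0], [0, 0, 0]], [[0, 0, 0], [0, 0, 0]], [[0, 0, 0], [0, 0, 0]], [[0, 0, 0], [0, 0, 0]], [[0, 0, 0], [0, 0, 0]], [[0, 0, 0], [0, 0, 0]], [[0, 0, 0], [0, 0, 0]], [[0, 0, 0], [0, 0, 0]], [[0, 0, 0], [0, 0, 0]], [[0, 0, 0], [0, 0, 0]]], "grip": -1}}

```text
clock: 4.7
ee_pos: [0.5878, -0.2106, 0.1705]
tcp_rot: [-179.7, 0.1, -144.8]
contact_force: [1.2, 0.2, -0.8]
opening: 0.0129
```

```bash
python3 - <<'E'
from h import *
go(.586,-.210,.25,-144.8)
p,d=snapshot('side');cv2.imwrite('pics/side2.png',p[:,:,::-1]);np.savez('pics/side2.npz',p=p,d=d)
P=cloud('side',d)
m=(P[...,2]>.09)&(P[...,2]<.108)&(np.linalg.norm(P[...,:2]-[.555,-.288],axis=-1)<.13);print('block',rect(P[m]))
c=cv2.resize(p[130:260,260:400],(560,520),interpolation=cv2.INTER_CUBIC);cv2.imwrite('pics/c2.png',c[:,:,::-1])
E
```

```text
t 4.7 at [ 0.5878 -0.2106  0.1705] [-1.7974e+02  1.4000e-01 -1.4485e+02] F [ 1.2  0.2 -0.8] op 0.0129
shift [ 0.0009  0.0012 -0.0796] turn [-0.0045  0.0024 -0.0008]
block (array([ 554.7, -289.7]), array([169.8, 172.2]), 24.8)
```

View pics/c2.png

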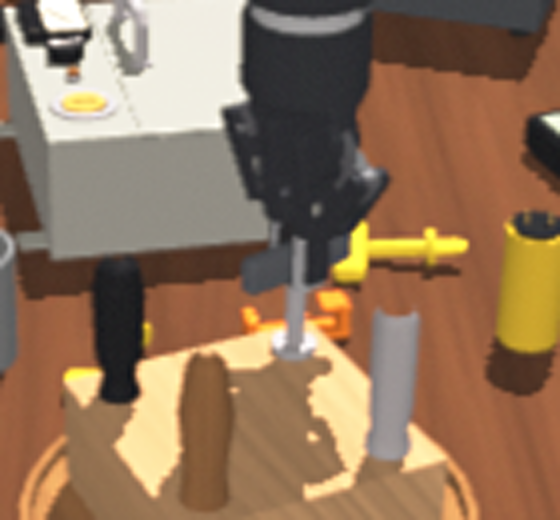

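The picture shows the jaws closed on the steel handle with the collar (295,345) still on the block and the other tools upright. Lift.

Request:
{"method": "servo_tool", "body": {"steps": [[[0, 0, -0.008], [0, 0, 0]], [[0, 0, -0.01], [0, 0, 0]], [[0, 0, -0.012], [0, 0, 0]], [[0, 0, -0.015], [0, 0, 0]], [[0, 0, -0.02], [0, 0, 0]], [[0, 0, -0.02], [0, 0, 0]], [[0, 0, -0.02], [0, 0, 0]], [[0, 0, -0.012], [0, 0, 0]], [[0, 0, 0], [0, 0, 0]]]}}

```text
clock: 5.5
ee_pos: [0.5862, -0.2097, 0.2996]
tcp_rot: [-179.7, 0.2, -144.8]
contact_force: [0.5, -0.1, -1.7]
opening: 0.0128
```

```bash
python3 - <<'E'
from h import *
go(.449,.139,.27,-175)
p,d=snapshot('side');cv2.imwrite('pics/side3.png',p[:,:,::-1]);np.savez('pics/side3.npz',p=p,d=d);P=cloud('side',d)
s=state();t=s['ee_pos']
m=(np.linalg.norm(P[...,:2]-t[:2],axis=-1)<.05)&(P[...,2]>.1)&(P[...,2]<t[2]-.02);Q=P[m]
for a in np.arange(-.11,-.02,.006):
    q=Q[(Q[:,2]-t[2]>a)&(Q[:,2]-t[2]<=a+.006)]
    if len(q):print(round(a,3),len(q),(q.mean(0)-t)[:2].round(4),np.ptp(q[:,0]).round(4))
E
```

```text
t 5.5 at [ 0.5862 -0.2097  0.2996] [-1.7972e+02  1.6000e-01 -1.4484e+02] F [ 0.5 -0.1 -1.7] op 0.0128
shift [-0.0885  0.3642  0.0281] turn [-0.004   0.004   0.5263]
-0.098 1 [-0.0068 -0.0043] 0.0
-0.092 12 [-0.0027 -0.0027] 0.0123
-0.086 12 [-0.0044 -0.0049] 0.0121
-0.08 8 [-0.0032 -0.0053] 0.0121
-0.074 9 [-0.0053 -0.0108] 0.0206
-0.068 40 [-0.0047 -0.0084] 0.0259
-0.062 25 [-0.0028 -0.007 ] 0.0225
-0.056 11 [-0.0031 -0.006 ] 0.0095
-0.05 12 [-0.0038 -0.007 ] 0.0095
-0.044 9 [-0.0042 -0.0073] 0.0091
-0.038 12 [-0.0038 -0.0073] 0.0093
-0.032 15 [-0.0042 -0.0057] 0.0116
-0.026 9 [-0.0033 -0.0068] 0.018
```

```bash
python3 - <<'E'
from h import *
def ray(n,u,v,z):
    c=camera_model(n);f=200/np.tan(np.radians(c['vertical_fov'])/2)
    r=Ro.from_euler('xyz',c['orientation'],degrees=True).apply([(u-c['cx'])/f,-(v-c['cy'])/f,-1]);return c['xyz']+r*(z-c['xyz'][2])/r[2]
for n,(cu,cv) in dict(top=(203,243),side=(281,156)).items():
    z=np.load(f'pics/{n}0.npz');p=z['p'].astype(int);r,g,b=p[...,0],p[...,1],p[...,2]
    v,u=np.mgrid[:400,:640];near=(abs(u-cu)<16)&(abs(v-cv)<16)
    sat=np.clip((r-b-25)/100.,0,1)*near     # soft brass mask
    if n=='top': # fill slot
        pass
    U,V=(u*sat).sum()/sat.sum(),(v*sat).sum()/sat.sum()
    m=(sat>.4).astype(np.uint8);cs,_=cv2.findContours(m,0,2);k=max(cs,key=cv2.contourArea);h=cv2.convexHull(k)
    print(n,'centroid',U,V,ray(n,U,V,.105).round(4),'bbox',cv2.boundingRect(h),'fit',cv2.fitEllipse(k)[:2],ray(n,*cv2.fitEllipse(k)[0],.105).round(4))
    if n=='side':
        for y in range(149,164): print(' '.join('%3d'%x for x in (r-b)[y,266:300]))
E
```

```text
top centroid 202.82976659985775 243.6417534104868 [0.4492 0.1411 0.105 ] bbox (196, 237, 14, 14) fit ((202.37464904785156, 243.382080078125), (13.411711692810059, 13.960457801818848)) [0.4499 0.1422 0.105 ]
side centroid 280.2562164312711 154.56156753530934 [0.4471 0.1413 0.105 ] bbox (275, 153, 12, 5) fit ((280.47772216796875, 155.0763702392578), (5.524606227874756, 10.775400161743164)) [0.4478 0.1375 0.105 ]
 15  21  19  17  17  17  18  17  18  20  14  22  16  12  17  19  18  18  18  18  18  18  18  22  21  22  23  22  23  21  18  18  18  17
 12  20  19  16  18  17  18  17  18  21  16  12  10  13  20  19  18  17  18  19  18  18  18  21  19  19  18  18  19  18  18  17  18  19
 10  17  22  17  17  17  18  18  18  18  20  21  20  19  17  17  16  16  16  17  18  18  19  21  18  22  19  18  18  18  18  18  18  18
  9  15  22  19  18  18  18  18  18  17  19  16  16  15  16  32  24  15  14  15  15  17  18  20  20  23  20  18  18  18  18  18  18  18
 10  11  20  19  18  18  18  18  13  14  46  69  94 110 109 114 111  96  71  25   9  10  16  17  21  22  22  17  18  18  18  18  18  18
  9   
[... 653 characters left out ...]
  18  18  18  18  19
  9  10  10  12  21  20  18  21  20  14  10   8  11  13  14  15  15  10   9  13  14  20  21  18  18  18  19  19  22  18  18  18  19  18
  9  10  10   9  18  23  18  18  19  21  22  20  17  16  17  17  16  19  21  19  20  18  18  18  17  18  19  20  23  21  18  17  18  18
  9   9  10  10  17  22  18  18  19  18  18  19  20  19  19  20  19  18  18  18  19  18  18  18  17  19  17  19  20  21  17  17  18  17
  8   9   9   9  12  21  19  19  18  18  19  18  19  18  17  18  18  18  18  17  17  18  19  18  18  19  20  20  21  21  20  20  20  18
 10   9  10  10   9  18  22  19  17  18  18  18  19  18  19  18  19  19  21  20  20  19  21  21  21  20  19  19  20  17  16  16  15  18
```

Request:
{"method": "servo_tool", "body": {"steps": [[[0, 0, 0], [0, 0, 0.115]], [[0, 0, 0], [0, 0, 0.115]], [[0, 0, 0], [0, 0, 0.115]], [[0, 0, 0], [0, 0, 0.115]], [[0, 0, 0], [0, 0, 0.115]], [[0.012, 0.034, 0], [0, 0, 0]], [[0.012, 0.034, 0], [0, 0, 0]], [[0.012, 0.034, 0], [0, 0, 0]], [[0.012, 0.034, 0], [0, 0, 0]], [[0.012, 0.034, 0], [0, 0, 0]], [[0.012, 0.034, 0], [0, 0, 0]], [[0.012, 0.034, 0], [0, 0, 0]], [[0.012, 0.034, 0], [0, 0, 0]], [[0.012, 0.034, 0], [0, 0, 0]], [[0, 0, 0], [0, 0, 0]], [[0, 0, 0], [0, 0, 0]]]}}

```text
clock: 6.88
ee_pos: [0.4649, 0.1082, 0.2841]
tcp_rot: [179.7, -0.7, -179.7]
contact_force: [0.3, 0.2, -2.2]
opening: 0.0132
```

```bash
python3 - <<'E'
from h import *
go(.4505,.1405,.215,-178)
z=np.load('pics/top0.npz');p=z['p'].astype(float)[225:262,186:220]
v,u=np.mgrid[225:262,186:220];m=np.hypot(u-202.5,v-243.5)<5.2
L=p[...,0]; w=np.clip(np.percentile(L[m],70)-L,0,None)*m; w[w<25]=0
x,y=(u*w).sum()/w.sum(),(v*w).sum()/w.sum();xx=((u-x)**2*w).sum();yy=((v-y)**2*w).sum();xy=((u-x)*(v-y)*w).sum()
print('slot c',x,y,'angle from vertical',np.degrees(.5*np.arctan2(2*xy,yy-xx)))
print(L[238:250][:0], L[12:26,8:26].astype(int))
# box front strip edge yaw from top cloud
P=cloud('top',z['d']);m=(P[...,2]>.097)&(P[...,2]<.105)&(P[...,0]>.4)&(P[...,0]<.65)&(P[...,1]>.07)&(P[...,1]<.39)
k=(m.astype(np.uint8));n,l,s,_=cv2.connectedComponentsWithStats(k);i=1+s[1:,4].argmax();print('box',rect(P[l==i]))
hm=(P[...,2]>.12)&(P[...,2]<.16)&(P[...,0]>.44)&(P[...,0]<.52)&(P[...,1]>.15)&(P[...,1]<.34);print('handle',rect(P[hm]),P[hm].mean(0))
E
```

```text
t 6.88 at [0.4649 0.1082 0.2841] [ 179.71   -0.68 -179.69] F [ 0.3  0.2 -2.2] op 0.0132
shift [0.0134 0.0321 0.0694] turn [ 0.0052 -0.0119 -0.0295]
slot c 202.50954198473283 243.50763358778627 angle from vertical 2.201443013788598
[] [[247 250 251 250 245 246 250 254 255 255 253 251 246 238 243 247 238 223]
 [249 251 249 247 250 254 255 255 255 255 255 255 255 246 238 245 245 229]
 [251 251 246 250 255 255 255 255 255 255 255 255 255 255 247 241 247 240]
 [252 249 246 254 255 255 255 255 250 249 255 255 255 255 255 242 244 245]
 [251 247 250 255 255 255 255 255 190 208 255 255 255 255 255 247 236 244]
 [250 246 253 255 255 255 255 255 151 168 255 255 255 255 255 251 228 243]
 [249 245 254 255 255 255 255 255 150 151 255 255 255 255 255 253 230 244]
 [249 245 254 255 255 255 255 255 150 135 252 255 255 255 255 254 234 244]
 [250 247 254 255 255 255 255 255 160 139 249 255 255 255 255 251 239 247]
 [251 247 250 255 255 255 255 255 215 195 254 255 255 255 255 243 244 248]
 [251 247 243 254 255 255 255 255 254 252 255 255 255 255 252 237 247 245]
 [249 248 244 249 255 255 255 255 255 255 255 255 255 254 246 242 246 232]
 [247 249 248 245 247 253 255 255 255 255 255 255 254 249 247 248 240 218]
 [246 247 248 246 242 243 250 254 254 254 252 248 246 247 248 242 222 213]]
box (array([514.5, 229.1]), array([227.2, 262.2]), 10.4)
handle (array([485.9, 269.2]), array([ 11.9, 113.8]), 10.6) [0.48639638 0.26456362 0.14432518]
```

Request:
{"method": "servo_tool", "body": {"steps": [[[0.006, 0.016, 0.03], [0.003, -0.006, -0.01]], [[0.006, 0.014, 0.025], [0.002, -0.005, -0.01]], [[0, 0, 0], [0, 0, 0]], [[0, 0, 0], [0, 0, 0]]]}}

```text
clock: 7.22
ee_pos: [0.4519, 0.138, 0.2266]
tcp_rot: [-180.0, -0.0, -178.5]
contact_force: [0.5, -0.4, 0.1]
opening: 0.013
```

```bash
python3 - <<'E'
from h import *
go(.4505,.141,.215,-178.5)
p,d=snapshot('side');cv2.imwrite('pics/side4.png',p[:,:,::-1]);np.savez('pics/side4.npz',p=p,d=d);P=cloud('side',d)
t=state()['ee_pos']
m=(np.linalg.norm(P[...,:2]-t[:2],axis=-1)<.05)&(P[...,2]>.112)&(P[...,2]<t[2]-.02)
for a in np.arange(-.104,-.02,.006):
    w=m&(P[...,2]-t[2]>a)&(P[...,2]-t[2]<=a+.006);q=P[w]
    if len(q):print(round(a,3),len(q),(q.mean(0)-t)[:2].round(4),'px',np.argwhere(w).mean(0).round(2)[::-1])
print('axis col pred',[proj('side',t+[0,0,h]).round(2).tolist() for h in(-.09,-.06,-.03)])
cv2.imwrite('pics/c4.png',cv2.resize(p[85:185,230:350],(720,600),interpolation=cv2.INTER_CUBIC)[:,:,::-1])
E
```

```text
t 7.22 at [0.4519 0.138  0.2266] [-1.7996e+02 -3.0000e-02 -1.7853e+02] F [ 0.5 -0.4  0.1] op 0.013
shift [0.0013 0.003  0.0116] turn [-0.0007 -0.0005 -0.0005]
-0.098 3 [-0.0031  0.004 ] px [280.67 146.  ]
-0.092 3 [-0.0059 -0.0012] px [279.67 145.33]
-0.086 11 [-0.0044 -0.0043] px [280.09 144.  ]
-0.08 9 [-0.0046 -0.0036] px [280. 142.]
-0.074 2 [ 0.0002 -0.0098] px [281.5 140.5]
-0.068 26 [-0.0039 -0.0088] px [280.12 138.88]
-0.062 12 [-0.0037 -0.006 ] px [280.17 137.17]
-0.056 7 [-0.0037 -0.0059] px [280.14 134.86]
-0.05 8 [-0.0025 -0.0048] px [280.5 133. ]
-0.044 9 [-0.0013 -0.0034] px [280.89 130.89]
-0.038 6 [-0.0023 -0.0047] px [280.5 129. ]
-0.032 7 [-0.0028 -0.006 ] px [280.29 127.43]
-0.026 5 [-0.0045 -0.0126] px [279.6 125.8]
axis col pred [[[281.63, 145.57]], [[281.46, 136.38]], [[281.29, 127.01]]]
```

View pics/c4.png

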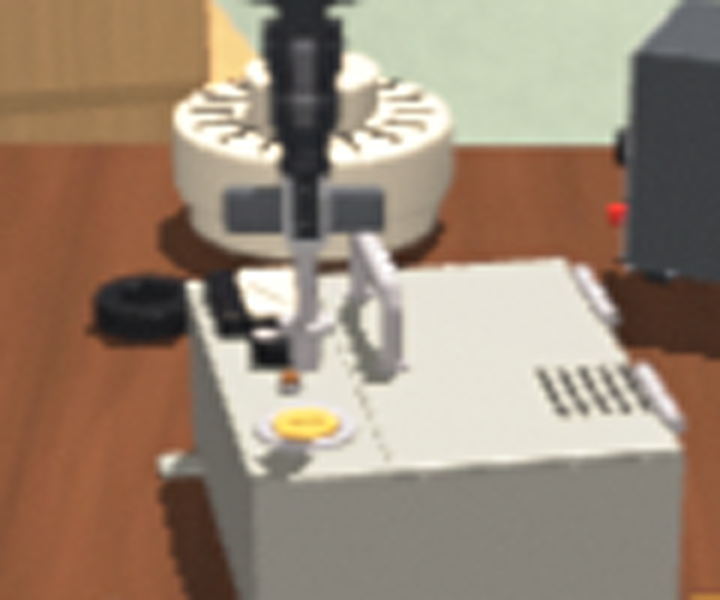

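Key (column ≈280.2) hangs directly behind/above the lock centre (≈280.5, 155). I set y and descend gently, watching the force.

Request:
{"method": "servo_tool", "body": {"steps": [[[0.0004, 0.0017, 0.011], [0, 0, 0]], [[0, 0, 0.011], [0, 0, 0]], [[0, 0, 0], [0, 0, 0]], [[0, 0, 0], [0, 0, 0]]]}}

```text
clock: 7.6
ee_pos: [0.454, 0.1369, 0.205]
tcp_rot: [-179.9, 0.1, -178.8]
contact_force: [0.1, 0.2, -2.4]
opening: 0.013
```

```bash
python3 -c "
from h import *
go(.4515,.1397,.195,-178.5)"
```

```text
t 7.6 at [0.454  0.1369 0.205 ] [-1.7994e+02  1.1000e-01 -1.7880e+02] F [ 0.1  0.2 -2.4] op 0.013
shift [0.0025 0.0029 0.01  ] turn [-0.001   0.002  -0.0053]
```

Request:
{"method": "servo_tool", "body": {"steps": [[[0.002, 0.0025, 0], [0, 0, -0.005]], [[0, 0, 0], [0, 0, 0]]]}}

```text
clock: 7.77
ee_pos: [0.4522, 0.1388, 0.2053]
tcp_rot: [-179.9, 0.1, -178.6]
contact_force: [0.5, 0.5, -1.7]
opening: 0.0128
```

Request:
{"method": "servo_tool", "body": {"steps": [[[0, 0, 0], [0, 0, 0]]]}}

```text
clock: 7.85
ee_pos: [0.4524, 0.1388, 0.2057]
tcp_rot: [-179.9, 0.2, -178.6]
contact_force: [0.6, -1.1, -2.1]
opening: 0.0126
```

Request:
{"method": "servo_tool", "body": {"steps": [[[0, 0, 0], [0, 0, 0]]]}}

```text
clock: 7.93
ee_pos: [0.4526, 0.1388, 0.2061]
tcp_rot: [-179.9, 0.2, -178.6]
contact_force: [0.2, -0.4, -2.4]
opening: 0.0129
```

Request:
{"method": "servo_tool", "body": {"steps": [[[0, 0, 0], [0, 0, 0]]]}}

```text
clock: 8.02
ee_pos: [0.4527, 0.1388, 0.2064]
tcp_rot: [-179.9, 0.2, -178.6]
contact_force: [-0.3, -0.3, -0.8]
opening: 0.0129
```

```bash
python3 - <<'E'
from h import *
R=[]
for i in range(6):
    s=state();R.append(s['ee_pos']);go(.4515,.1397,.195,-178.5);snapshot('side')
R=np.array(R);print(R.mean(0).round(4),R.std(0).round(4))
E
```

```text
t 8.02 at [0.4527 0.1388 0.2064] [-179.94    0.21 -178.56] F [-0.3 -0.3 -0.8] op 0.0129
shift [0.0012 0.0009 0.0114] turn [-0.0011  0.0037 -0.0011]
t 8.07 at [0.4528 0.1388 0.2065] [-179.94    0.22 -178.56] F [-0.4  0.4 -1.5] op 0.013
shift [0.0013 0.0009 0.0115] turn [-0.0011  0.0038 -0.0011]
t 8.12 at [0.4527 0.1388 0.2064] [-179.94    0.21 -178.56] F [-0.9  0.9 -1.5] op 0.013
shift [0.0012 0.0009 0.0114] turn [-0.0011  0.0036 -0.001 ]
t 8.17 at [0.4527 0.1388 0.2063] [-179.94    0.2  -178.56] F [-1.  -0.9 -1.3] op 0.013
shift [0.0012 0.0009 0.0112] turn [-0.0011  0.0034 -0.0011]
t 8.22 at [0.4526 0.1388 0.2062] [-179.94    0.19 -178.56] F [-0.7 -0.3 -1.4] op 0.0131
shift [0.0011 0.0009 0.0112] turn [-0.0011  0.0033 -0.0011]
t 8.27 at [0.4526 0.1388 0.2062] [-179.94    0.19 -178.57] F [-0.3  0.4 -2.1] op 0.0129
shift [0.0011 0.0009 0.0112] turn [-0.0011  0.0033 -0.0012]
[0.4527 0.1388 0.2063] [0.0001 0.     0.0001]
```

Request:
{"method": "servo_tool", "body": {"steps": [[[0.0012, 0.0009, 0.003], [0, 0.003, 0]], [[0.0003, 0, 0.004], [0, 0, 0]], [[0.0003, 0, 0.004], [0, 0, 0]], [[0.0002, 0, 0.003], [0, 0, 0]]]}}

```text
clock: 8.65
ee_pos: [0.4506, 0.1398, 0.1913]
tcp_rot: [-179.9, 0.0, -178.6]
contact_force: [0.2, 0.1, -1.3]
opening: 0.0129
```

Request:
{"method": "servo_tool", "body": {"steps": [[[0.0002, 0, 0.003], [0, 0, 0]], [[0.0002, 0, 0.003], [0, 0, 0]]]}}

```text
clock: 8.82
ee_pos: [0.4499, 0.1398, 0.1841]
tcp_rot: [-179.9, -0.0, -178.6]
contact_force: [-0.6, 0.2, -1.5]
opening: 0.0126
```

```bash
python3 -c "
from h import *
go(.4515,.1397,.1755,-178.5);print(state()['wrist_torque'])"
```

```text
t 8.82 at [0.4499 0.1398 0.1841] [-1.7994e+02 -1.0000e-02 -1.7856e+02] F [-0.6  0.2 -1.5] op 0.0126
shift [-0.0016 -0.0001  0.0086] turn [-0.0011 -0.0001 -0.001 ]
[-0.01698372  0.02830974 -0.00293836]
```

In the slot 14 mm deep with no force. Push home.

Request:
{"method": "servo_tool", "body": {"steps": [[[-0.0003, 0, 0.003], [0, 0, 0]], [[0, 0, 0.003], [0, 0, 0]], [[0, 0, 0.003], [0, 0, 0]]]}}

```text
clock: 9.07
ee_pos: [0.4505, 0.1398, 0.175]
tcp_rot: [-179.9, 0.1, -178.6]
contact_force: [-9.2, 0.3, 37.3]
opening: 0.0133
```

Request:
{"method": "servo_tool", "body": {"steps": [[[0, 0, 0.003], [0, 0, 0]], [[0, 0, 0.003], [0, 0, 0]]]}}

```text
clock: 9.23
ee_pos: [0.4511, 0.14, 0.175]
tcp_rot: [-179.9, 0.3, -178.5]
contact_force: [-13.1, -0.7, 26.8]
opening: 0.0134
```

```bash
python3 -c "
from h import *
go(.4515,.1397,.1755,-178.5);print(state()['wrist_torque'])"
```

```text
t 9.23 at [0.4511 0.14   0.175 ] [-179.94    0.31 -178.53] F [-13.1  -0.7  26.8] op 0.0134
shift [-0.0004 -0.0003 -0.0005] turn [-0.0011  0.0055 -0.0005]
[-0.34208493  3.25058297 -0.07063984]
```

Fully home (TCP z 0.175 as predicted, firm contact). Now turn clockwise.

Request:
{"method": "servo_tool", "body": {"steps": [[[0.0004, 0, 0], [0, -0.003, 0.06]], [[0, 0, 0], [0, 0, 0.08]], [[0, 0, 0], [0, 0, 0.08]], [[0, 0, 0], [0, 0, 0.08]], [[0, 0, 0], [0, 0, 0.08]], [[0, 0, 0], [0, 0, 0.08]]]}}

```text
clock: 9.73
ee_pos: [0.4508, 0.1392, 0.1769]
tcp_rot: [179.9, 0.7, 154.1]
contact_force: [-0.9, -0.7, 0.4]
opening: 0.0128
```

```bash
python3 -c "
from h import *
go(.4507,.1397,.1755,104);print(state()['wrist_torque'])"
```

```text
t 9.73 at [0.4508 0.1392 0.1769] [179.92   0.65 154.15] F [-0.9 -0.7  0.4] op 0.0128
shift [0.0003 0.0004 0.0014] turn [0.0063 0.0101 0.8753]
[-0.22894298  0.35452583  0.18246469]
```

Request:
{"method": "servo_tool", "body": {"steps": [[[0.0003, 0.0003, 0.0008], [0.004, 0.006, 0.1]], [[0, 0, 0.0005], [0.002, 0.004, 0.1]], [[0, 0, 0.0005], [0, 0, 0.1]], [[0, 0, 0.0005], [0, 0, 0.1]], [[0, 0, 0.0005], [0, 0, 0.1]], [[0, 0, 0.0005], [0, 0, 0.1]], [[0, 0, 0.0005], [0, 0, 0.1]]]}}

```text
clock: 10.32
ee_pos: [0.4504, 0.1386, 0.1767]
tcp_rot: [-179.9, 0.4, 112.1]
contact_force: [-4.7, -0.3, 4.6]
opening: 0.0129
```

```bash
python3 -c "
from h import *
go(.4507,.1397,.1755,98);print(state()['wrist_torque'])"
```

```text
t 10.32 at [0.4504 0.1386 0.1767] [-179.87    0.39  112.12] F [-4.7 -0.3  4.6] op 0.0129
shift [0.0009 0.0007 0.0012] turn [-0.0014  0.0071  0.2465]
[-0.14979233  1.0054976   0.15401009]
```

Request:
{"method": "servo_tool", "body": {"steps": [[[0.0008, 0.0006, 0.001], [0, 0.005, 0.07]], [[0, 0, 0.001], [0, 0, 0.07]], [[0, 0, 0.0005], [0, 0, 0.07]], [[0, 0, 0.0005], [0, 0, 0.05]]]}}

```text
clock: 10.65
ee_pos: [0.4499, 0.1384, 0.1767]
tcp_rot: [-179.9, 0.3, 96.3]
contact_force: [-2.4, 0.3, 2.7]
opening: 0.0129
```

```bash
python3 -c "
from h import *
go(.4507,.1397,.1755,94);print(state()['wrist_torque'])"
```

```text
t 10.65 at [0.4499 0.1384 0.1767] [-179.89    0.33   96.27] F [-2.4  0.3  2.7] op 0.0129
shift [0.0012 0.001  0.0012] turn [-0.0017  0.0058  0.0397]
[0.08239168 0.73956136 0.14917876]
```

Torque is still only barrel friction (0.15 Nm), so I continue to the stop.

Request:
{"method": "servo_tool", "body": {"steps": [[[0.0008, 0.0006, 0.001], [0, 0.003, 0.06]], [[0, 0, 0.001], [0, 0, 0.06]], [[0, 0, 0.0005], [0, 0, 0.03]]]}}

```text
clock: 10.9
ee_pos: [0.4496, 0.1385, 0.1767]
tcp_rot: [-179.9, 0.3, 87.2]
contact_force: [-3.1, 1.0, 1.7]
opening: 0.0128
```

```bash
python3 -c "
from h import *
go(.4507,.1397,.1755,90);print(state()['wrist_torque'])"
```

```text
t 10.9 at [0.4496 0.1385 0.1767] [-179.92    0.32   87.19] F [-3.1  1.   1.7] op 0.0128
shift [0.0013 0.001  0.0011] turn [-0.0015  0.0056 -0.049 ]
[0.08633332 0.76619441 0.40282321]
```

Request:
{"method": "servo_tool", "body": {"steps": [[[0.0008, 0.0005, 0.001], [0, 0.003, 0.04]], [[0, 0, 0.001], [0, 0, 0.04]]]}}

```text
clock: 11.07
ee_pos: [0.4497, 0.1387, 0.1766]
tcp_rot: [-180.0, 0.3, 82.5]
contact_force: [-5.1, -1.6, 9.3]
opening: 0.013
```

```bash
python3 - <<'E'
from h import *
go(.4507,.1397,.1755,90);print(state()['wrist_torque'])
p,d=snapshot('side');cv2.imwrite('pics/side5.png',p[:,:,::-1]);np.savez('pics/side5.npz',p=p,d=d)
p2,d2=snapshot('top');np.savez('pics/top5.npz',p=p2,d=d2)
a=cv2.resize(p[90:180,235:345],(600,490),interpolation=cv2.INTER_CUBIC)
cv2.imwrite('pics/c5.png',a[:,:,::-1])
E
```

```text
t 11.07 at [0.4497 0.1387 0.1766] [-179.96    0.27   82.49] F [-5.1 -1.6  9.3] op 0.013
shift [0.0011 0.0008 0.001 ] turn [-0.001   0.0047 -0.131 ]
[-0.24638332  1.2731636   0.86201986]
```

View pics/c5.png

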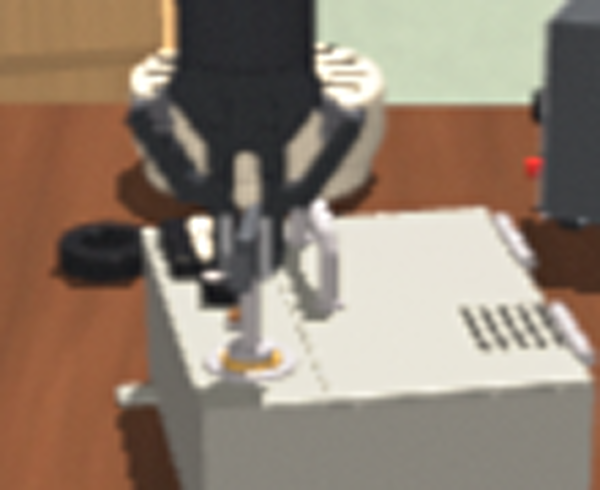

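Request:
{"method": "servo_tool", "body": {"steps": [[[0.0005, 0.0005, 0.003], [0, 0.003, -0.04]], [[0, 0, 0.003], [0, 0, 0]], [[0, 0, 0.003], [0, 0, 0]]]}}

```text
clock: 11.42
ee_pos: [0.45, 0.1387, 0.176]
tcp_rot: [179.8, 0.2, 85.1]
contact_force: [-12.7, -1.0, 26.8]
opening: 0.0126
```

Request:
{"method": "servo_tool", "body": {"steps": [[[0, 0, 0], [0, 0, 0]], [[0, 0, 0], [0, 0, 0]], [[0, 0, 0], [0, 0, 0]], [[0, 0, 0], [0, 0, 0]]], "grip": -0.3}}

```text
clock: 11.75
ee_pos: [0.451, 0.1388, 0.178]
tcp_rot: [179.6, 0.2, 85.1]
contact_force: [-0.2, 0.0, -0.6]
opening: 0.0299
```

```bash
python3 - <<'E'
from h import *
go(.4507,.1397,.26,90);print(state()['wrist_torque'])
z=np.load('pics/top0.npz');P=cloud('top',z['d'])
# box-frame coordinates of the handle bar points
c,s=np.cos(np.radians(10.4)),np.sin(np.radians(10.4))
hm=(P[...,2]>.13)&(P[...,2]<.16)&(P[...,0]>.44)&(P[...,0]<.52)&(P[...,1]>.15)&(P[...,1]<.34);Q=P[hm]-[.4507,.1397,0]
q=np.c_[Q[:,0]*c+Q[:,1]*s,-Q[:,0]*s+Q[:,1]*c];print('handle rel lock, box axes',q.min(0),q.max(0),q.mean(0))
E
```

```text
t 11.75 at [0.451  0.1388 0.178 ] [179.59   0.19  85.09] F [-0.2  0.  -0.6] op 0.0299
shift [ 0.0006  0.0003 -0.082 ] turn [ 0.0071  0.0036 -0.0856]
[-0.05004163  0.00428289  0.0282287 ]
handle rel lock, box axes [0.05187396 0.06585319] [0.06402702 0.17796194] [0.05769713 0.11802855]
```

Stop reached (torque 0.4→0.86 Nm), key re-pressed at 27 N and released. Now up and over to the lid handle.

Request:
{"method": "servo_tool", "body": {"steps": [[[0, 0, -0.006], [0, 0, 0]], [[0, 0, -0.01], [0, 0, 0]], [[0, 0, -0.015], [0, 0, 0]], [[0, 0, -0.02], [0, 0, 0]], [[0, 0, -0.02], [0, 0, 0]], [[0, 0, -0.015], [0, 0, -0.08]], [[0, 0, 0], [0, 0, -0.1]], [[0, 0, 0], [0, 0, -0.087]], [[0, 0, 0], [0, 0, 0]]], "grip": -0.15}}

```text
clock: 12.5
ee_pos: [0.4502, 0.139, 0.2728]
tcp_rot: [179.6, 0.3, 101.0]
contact_force: [0.3, -0.2, -0.4]
opening: 0.0367
```

```bash
python3 - <<'E'
from h import *
go(.4864,.2693,.26,100.4)
p,d=snapshot('side');P=cloud('side',d);cv2.imwrite('pics/side6.png',p[:,:,::-1]);np.savez('pics/side6.npz',p=p,d=d)
m=(np.linalg.norm(P[...,:2]-[.449,.135],axis=-1)<.06)&(P[...,2]>.112)&(P[...,2]<.2);Q=P[m];print('key zmax',np.sort(Q[:,2])[-6:],len(Q))
cv2.imwrite('pics/c6.png',cv2.resize(p[100:170,240:340],(700,490),interpolation=cv2.INTER_CUBIC)[:,:,::-1])
z=np.load('pics/top0.npz');P=cloud('top',z['d']);c,s=np.cos(np.radians(10.4)),np.sin(np.radians(10.4))
D=P-[.4864,.2693,0];bx=D[...,0]*c+D[...,1]*s;by=-D[...,0]*s+D[...,1]*c
for x0 in np.arange(-.09,.05,.01): 
    w=(abs(by)<.025)&(abs(bx-x0)<.005);print(round(x0,2),P[w][:,2].max().round(3),end='; ')
E
```

```text
t 12.5 at [0.4502 0.139  0.2728] [179.63   0.3  100.98] F [ 0.3 -0.2 -0.4] op 0.0367
shift [0.1211 0.0603 0.0125] turn [0.0065 0.0052 0.0102]
key zmax [0.18313206 0.18313747 0.18314094 0.18353428 0.18356697 0.18369416] 120
-0.09 0.113; -0.08 0.116; -0.07 0.119; -0.06 0.121; -0.05 0.119; -0.04 0.117; -0.03 0.114; -0.02 0.108; -0.01 0.149; -0.0 0.152; 0.01 0.147; 0.02 0.107; 0.03 0.107; 0.04 0.106; 0.05 0.107;
```

View pics/c6.png

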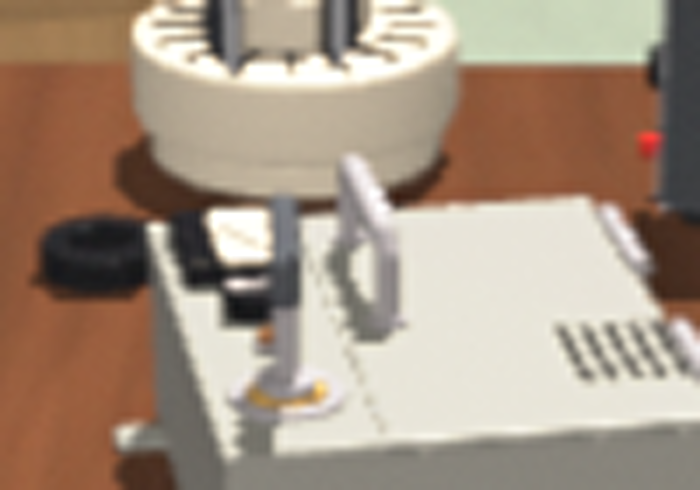

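Key stands seated in the lock (collar on face, crop (285,385); top height 0.181 after the camera's bias). Go to the lid handle.

Request:
{"method": "servo_tool", "body": {"steps": [[[0.0305, 0.015, 0], [0, 0, 0]], [[0.0305, 0.015, 0], [0, 0, 0]], [[0.0305, 0.015, 0], [0, 0, 0]], [[0.0305, 0.015, 0], [0.006, 0.005, 0.01]], [[0, 0, 0], [0, 0, 0]], [[0, 0, 0], [0, 0, 0]]]}}

```text
clock: 13.05
ee_pos: [0.4889, 0.2743, 0.2715]
tcp_rot: [-179.9, 0.1, 98.6]
contact_force: [-0.0, -0.1, 0.3]
opening: 0.0363
```

```bash
python3 -c "
from h import *
go(.4870,.2685,.2,100.4)"
```

```text
t 13.05 at [0.4889 0.2743 0.2715] [-1.7991e+02  5.0000e-02  9.8630e+01] F [-0.  -0.1  0.3] op 0.0363
shift [-0.0054 -0.0026  0.0715] turn [-0.0017  0.0009 -0.0309]
```

Request:
{"method": "servo_tool", "body": {"steps": [[[-0.005, -0.002, 0.02], [-0.001, 0, -0.03]], [[0, 0, 0.025], [0, 0, 0]], [[0, 0, 0.02], [0, 0, 0]], [[0, 0, 0], [0, 0, 0]], [[0, 0, 0], [0, 0, 0]]]}}

```text
clock: 13.47
ee_pos: [0.4872, 0.2671, 0.2056]
tcp_rot: [180.0, 0.1, 99.8]
contact_force: [0.8, 0.8, 1.0]
opening: 0.0363
```

```bash
python3 -c "
from h import *
go(.4872,.268,.144,100.4)"
```

```text
t 13.47 at [0.4872 0.2671 0.2056] [1.800e+02 8.000e-02 9.979e+01] F [0.8 0.8 1. ] op 0.0363
shift [0.001  0.0001 0.0616] turn [ 0.0001  0.0013 -0.0106]
```

Request:
{"method": "servo_tool", "body": {"steps": [[[0.001, 0, 0.015], [0, 0, -0.01]], [[0, 0, 0.015], [0, 0, 0]], [[0, 0, 0.015], [0, 0, 0]], [[0, 0, 0.013], [0, 0, 0]], [[0, 0, 0.002], [0, 0, 0]], [[0, 0, 0.001], [0, 0, 0]]]}}

```text
clock: 13.97
ee_pos: [0.4904, 0.2664, 0.1515]
tcp_rot: [179.5, 0.0, 99.9]
contact_force: [-0.4, 1.3, 0.6]
opening: 0.0366
```

```bash
python3 - <<'E'
from h import *
go(.4872,.268,.144,100.4)
p,d=snapshot('side');cv2.imwrite('pics/c7.png',cv2.resize(p[70:170,230:350],(720,600),interpolation=cv2.INTER_CUBIC)[:,:,::-1])
E
```

```text
t 13.97 at [0.4904 0.2664 0.1515] [1.7946e+02 5.0000e-02 9.9890e+01] F [-0.4  1.3  0.6] op 0.0366
shift [ 0.0021 -0.0029  0.0075] turn [ 0.0095  0.0009 -0.009 ]
```

View pics/c7.png

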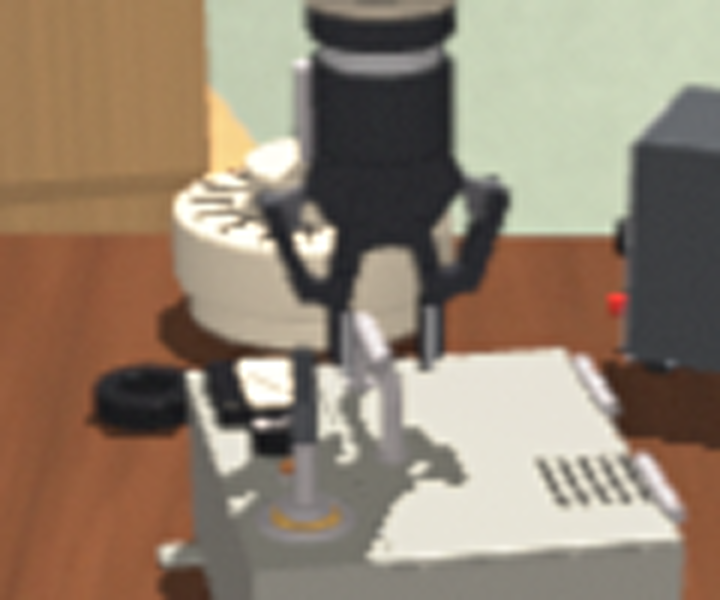

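The bar lies between the fingers, a bit nearer the left one. Correct, go down 7 mm and close.

Request:
{"method": "servo_tool", "body": {"steps": [[[0.002, -0.003, 0.006], [0.008, 0, -0.008]], [[0, 0, 0.003], [0, 0, 0]], [[0, 0, 0], [0, 0, 0]]]}}

```text
clock: 14.27
ee_pos: [0.488, 0.2682, 0.1443]
tcp_rot: [179.8, 0.0, 100.4]
contact_force: [0.2, -0.0, -0.1]
opening: 0.0362
```

Request:
{"method": "servo_tool", "body": {"steps": [[[0, 0, 0], [0, 0, 0]], [[0, 0, 0], [0, 0, 0]], [[0, 0, 0], [0, 0, 0]], [[0, 0, 0], [0, 0, 0]], [[0, 0, 0], [0, 0, 0]], [[0, 0, 0], [0, 0, 0]]], "grip": -1}}

```text
clock: 14.77
ee_pos: [0.485, 0.2678, 0.1448]
tcp_rot: [-179.8, 0.1, 100.4]
contact_force: [-1.8, -0.6, -0.7]
opening: 0.0102
```

```bash
cat > arc.py <<'E'
from h import *
# current TCP relative to hinge along box x (u) and z; give target shifts for lid angles
import sys
th0=np.arctan2(.042,-.126);r=np.hypot(.126,.042);c,s=np.cos(np.radians(10.4)),np.sin(np.radians(10.4))
def tgt(a,x0,y0,z0):  # bar pos for lid angle a given shut bar pos
    du=r*np.cos(th0-a)+.126;dz=r*np.sin(th0-a)-.042
    return np.array([x0+c*du,y0+s*du,z0+dz])
if __name__=='__main__':
    x0,y0,z0=map(float,sys.argv[1:4]);S=state();R=Ro.from_euler('xyz',S['tcp_rot'],degrees=True);p=S['ee_pos']
    print('t',S['clock'],p.round(4),S['tcp_rot'].round(2),'F',S['contact_force'].round(1),'T',S['wrist_torque'].round(2),S['opening'])
    D=p-[x0,y0,z0];u=D[0]*c+D[1]*s-.126;print('lid angle est',np.degrees(th0-np.arctan2(D[2]+.042,u)).round(1),'radius',np.hypot(u,D[2]+.042).round(4))
    pr=p
    for a in map(float,sys.argv[4:]):
        t=tgt(np.radians(a),x0,y0,z0);print(a,R.inv().apply(t-pr).round(4));pr=t
    T=Ro.from_euler('xyz',[180,0,100.4],degrees=True);print('turn',(R.inv()*T).as_rotvec().round(3))
E
python3 -c "
from h import *
go(.4872,.268,.144,100.4)"
```

```text
t 14.77 at [0.485  0.2678 0.1448] [-1.7984e+02  8.0000e-02  1.0041e+02] F [-1.8 -0.6 -0.7] op 0.0102
shift [-0.0002  0.0022  0.0008] turn [-0.0028  0.0014  0.0002]
```

```bash
python3 arc.py .485 .2678 .1448 3 6 10 14 18 22
```

```text
t 14.7667 [0.485  0.2678 0.1448] [-1.7984e+02  8.0000e-02  1.0041e+02] F [-1.8 -0.6 -0.7] T [-0.12  0.2   0.02] 0.010185667629489715
lid angle est -0.0 radius 0.1329
3.0 [ 0.      0.0024 -0.0065]
6.0 [-0.      0.0027 -0.0064]
10.0 [-0.      0.0041 -0.0083]
14.0 [-0.      0.0047 -0.008 ]
18.0 [-0.      0.0052 -0.0077]
22.0 [-0.      0.0057 -0.0073]
turn [-0.003  0.001  0.   ]
```

Request:
{"method": "servo_tool", "body": {"steps": [[[0, 0.0024, -0.0065], [0, 0, 0]], [[0, 0.0027, -0.0064], [0, 0, 0]], [[0, 0.004, -0.0083], [0, 0, 0]], [[0, 0.0047, -0.008], [0, 0, 0]]]}}

```text
clock: 15.1
ee_pos: [0.4961, 0.2698, 0.1709]
tcp_rot: [-179.3, 0.1, 100.4]
contact_force: [-2.3, -0.5, -7.4]
opening: 0.0095
```

```bash
python3 arc.py .485 .2678 .1448 16 20 24 28 32 36 40 44 48
```

```text
t 15.1 [0.4961 0.2698 0.1709] [-1.7929e+02  9.0000e-02  1.0042e+02] F [-2.3 -0.5 -7.4] T [-0.13  0.56  0.02] 0.009536662694492607
lid angle est 12.2 radius 0.1334
16.0 [ 0.      0.0051 -0.0071]
20.0 [-0.      0.0054 -0.0075]
24.0 [-0.      0.0059 -0.0071]
28.0 [-0.      0.0064 -0.0067]
32.0 [-0.      0.0069 -0.0062]
36.0 [-0.      0.0073 -0.0057]
40.0 [-0.      0.0077 -0.0052]
44.0 [-0.      0.008  -0.0047]
48.0 [-0.      0.0083 -0.0041]
turn [-0.012  0.002  0.   ]
```

The lid is free and rising (7 N). I continue the arc.

Request:
{"method": "servo_tool", "body": {"steps": [[[0, 0.0051, -0.0071], [-0.006, 0, 0]], [[0, 0.0054, -0.0075], [-0.003, 0, 0]], [[0, 0.0059, -0.0071], [-0.003, 0, 0]], [[0, 0.0064, -0.0067], [-0.003, 0, 0]], [[0, 0.0069, -0.0062], [0, 0, 0]], [[0, 0.0073, -0.0057], [0, 0, 0]], [[0, 0.0077, -0.0052], [0, 0, 0]], [[0, 0.008, -0.0047], [0, 0, 0]]]}}

```text
clock: 15.77
ee_pos: [0.5449, 0.2789, 0.2227]
tcp_rot: [-179.1, 0.2, 100.5]
contact_force: [-3.9, -0.5, -9.4]
opening: 0.0097
```

```bash
python3 arc.py .485 .2678 .1448 44 48 52 56 60 64 68 72
```

```text
t 15.7667 [0.5449 0.2789 0.2227] [-1.7908e+02  1.7000e-01  1.0046e+02] F [-3.9 -0.5 -9.4] T [-0.25  0.83 -0.03] 0.009683696921336936
lid angle est 43.1 radius 0.1364
44.0 [-0.0001  0.0037  0.0021]
48.0 [-0.      0.0083 -0.0041]
52.0 [-0.      0.0086 -0.0035]
56.0 [-0.      0.0088 -0.0029]
60.0 [-0.      0.009  -0.0023]
64.0 [-0.      0.0091 -0.0017]
68.0 [-0.      0.0092 -0.001 ]
72.0 [-0.      0.0093 -0.0004]
turn [-0.016  0.003  0.001]
```

Request:
{"method": "servo_tool", "body": {"steps": [[[0, 0.005, -0.0005], [-0.008, 0, 0]], [[0, 0.0085, -0.002], [-0.005, 0, 0]], [[0, 0.0086, -0.003], [-0.003, 0, 0]], [[0, 0.0088, -0.0027], [0, 0, 0]], [[0, 0.009, -0.0022], [0, 0, 0]], [[0, 0.0091, -0.0015], [0, 0, 0]]]}}

```text
clock: 16.27
ee_pos: [0.589, 0.287, 0.24]
tcp_rot: [-179.2, 0.3, 100.5]
contact_force: [-8.2, -1.5, -5.1]
opening: 0.0098
```

```bash
python3 arc.py .485 .2678 .1448 68 72 76 80 84 88 92 96
```

```text
t 16.2667 [0.589 0.287 0.24 ] [-179.23    0.27  100.53] F [-8.2 -1.5 -5.1] T [-0.53  2.17 -0.03] 0.009780434218031557
lid angle est 63.2 radius 0.1387
68.0 [-0.0001  0.012   0.0045]
72.0 [-0.      0.0093 -0.0004]
76.0 [-0.      0.0093  0.0003]
80.0 [-0.      0.0092  0.0009]
84.0 [-0.      0.0091  0.0016]
88.0 [-0.      0.009   0.0022]
92.0 [-0.      0.0088  0.0028]
96.0 [-0.      0.0086  0.0034]
turn [-0.013  0.005  0.002]
```

Request:
{"method": "servo_tool", "body": {"steps": [[[0, 0.01, 0.002], [-0.006, 0, 0]], [[0, 0.0095, 0.001], [-0.003, 0, 0]], [[0, 0.0093, 0.001], [-0.003, 0, 0]], [[0, 0.0092, 0.0015], [0, 0, 0]], [[0, 0.0091, 0.002], [0, 0, 0]], [[0, 0.009, 0.0026], [0, 0, 0]]]}}

```text
clock: 16.77
ee_pos: [0.6432, 0.2971, 0.2381]
tcp_rot: [-179.7, 0.3, 100.6]
contact_force: [-6.5, -2.3, -1.6]
opening: 0.0096
```

```bash
python3 arc.py .485 .2678 .1448 88 92 96 100 104; python3 - <<'E'
from h import *
p,d=snapshot('side');cv2.imwrite('pics/c8.png',cv2.resize(p[50:170,220:380],(800,600),interpolation=cv2.INTER_CUBIC)[:,:,::-1])
E
```

```text
t 16.7667 [0.6432 0.2971 0.2381] [-179.67    0.33  100.57] F [-6.5 -2.3 -1.6] T [-0.46  2.06 -0.05] 0.009578521422574687
lid angle est 86.0 radius 0.1397
88.0 [-0.0002  0.0027  0.0079]
92.0 [-0.      0.0088  0.0029]
96.0 [-0.      0.0086  0.0035]
100.0 [-0.      0.0083  0.0041]
104.0 [0.     0.008  0.0046]
turn [-0.006  0.006  0.003]
```

View pics/c8.png

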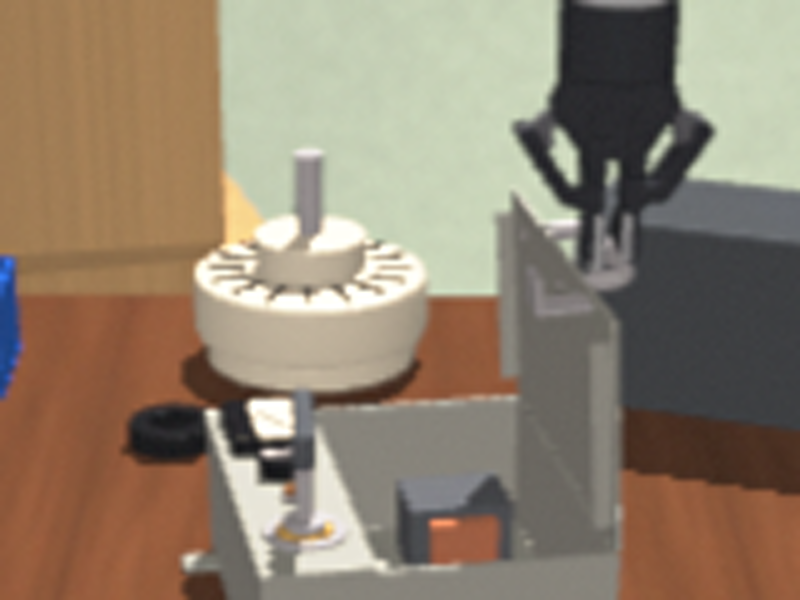

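The lid is nearly upright and the gripper is clear of it; the key still stands in the lock. Go a bit past upright.

Request:
{"method": "servo_tool", "body": {"steps": [[[0, 0.009, 0.004], [-0.003, 0, 0]], [[0, 0.009, 0.004], [-0.003, 0, 0]], [[0, 0.0085, 0.004], [0, 0, 0]], [[0, 0.003, 0.002], [0, 0, 0]], [[0, 0, 0], [0, 0, 0]]]}}

```text
clock: 17.23
ee_pos: [0.6727, 0.3025, 0.2272]
tcp_rot: [-179.9, 0.3, 100.6]
contact_force: [-1.4, -0.9, -6.5]
opening: 0.0094
```

```bash
python3 arc.py .485 .2678 .1448 100
```

```text
t 17.2333 [0.6727 0.3025 0.2272] [-179.89    0.33  100.57] F [-1.4 -0.9 -6.5] T [-0.13  0.55 -0.05] 0.009380112566013826
lid angle est 99.1 radius 0.1403
100.0 [-0.0002 -0.0016  0.0076]
turn [-0.002  0.006  0.003]
```

Request:
{"method": "servo_tool", "body": {"steps": [[[0, 0, 0], [0, 0, 0]], [[0, 0, 0], [0, 0, 0]], [[0, 0, 0], [0, 0, 0]], [[0, 0, 0], [0, 0, 0]]], "grip": -0.48}}

```text
clock: 17.57
ee_pos: [0.6749, 0.3029, 0.2314]
tcp_rot: [179.6, 0.3, 100.6]
contact_force: [-0.1, -0.1, 0.5]
opening: 0.0222
```

Request:
{"method": "servo_tool", "body": {"steps": [[[0, 0, -0.005], [0, 0, 0]], [[0, 0, -0.008], [0, 0, 0]], [[0, 0, -0.01], [0, 0, 0]], [[0, 0, -0.015], [0, 0, 0]], [[0, 0, -0.02], [0, 0, 0]], [[0, 0, -0.02], [0, 0, 0]], [[0, 0, -0.015], [0, 0, 0]], [[0, 0, 0], [0, 0, 0]]]}}

```text
clock: 18.23
ee_pos: [0.6732, 0.3031, 0.3356]
tcp_rot: [179.2, 0.3, 100.6]
contact_force: [-0.1, -0.9, 0.2]
opening: 0.0224
```

```bash
python3 - <<'E'
from h import *
go(.58,.15,.33,100)
p,d=snapshot('side');np.savez('pics/side9.npz',p=p,d=d);P=cloud('side',d)
p2,d2=snapshot('top');np.savez('pics/top9.npz',p=p2,d=d2);T=cloud('top',d2)
a=cv2.resize(p[80:260,200:420],(480,393),interpolation=cv2.INTER_CUBIC);b=cv2.resize(p2[120:300,100:300],(320,393),interpolation=cv2.INTER_CUBIC)
cv2.imwrite('pics/c9.png',np.hstack([a,b])[:,:,::-1])
for n,Q in(('side',P),('top',T)):
    m=(np.linalg.norm(Q[...,:2]-[.45,.14],axis=-1)<.06)&(Q[...,2]>.158)&(Q[...,2]<.2);q=Q[m]
    if len(q)>10: print(n,'key handle',rect(q),len(q),q[:,2].max())
E
```

```text
t 18.23 at [0.6732 0.3031 0.3356] [179.24   0.32 100.56] F [-0.1 -0.9  0.2] op 0.0224
shift [-0.1334 -0.1198  0.0048] turn [0.0133 0.0055 0.0097]
side key handle (array([447.8, 132.1]), array([12.1, 80.8]), 1.5) 75 0.18386693269844967
top key handle (array([450.8, 141.2]), array([13.9, 79. ]), 2.0) 212 0.18783575106853756
```

View pics/c9.png

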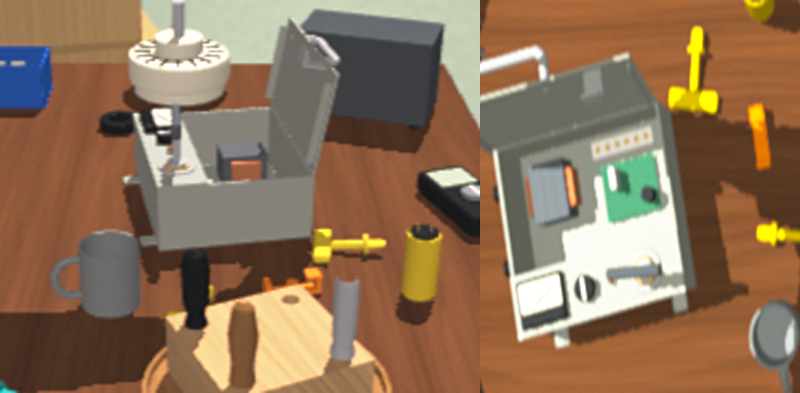

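```bash
python3 - <<'E'
from h import *
for n,f,c in(('top','top0',(.587,-.208)),('top','top9',(.4508,.1412)),('side','side0',(.585,-.214)),('side','side6',(.448,.133)),('side','side9',(.448,.133))):
    z=np.load(f'pics/{f}.npz');P=cloud(n,z['d']);m=(np.linalg.norm(P[...,:2]-c,axis=-1)<.045)&(P[...,2]>.158)&(P[...,2]<.2);q=P[m][:,2]
    print(f,len(q),np.percentile(q,[50,75,90,97]).round(4))
    if n=='top':
        b=P[...,2];w=(abs(np.linalg.norm(P[...,:2]-c,axis=-1)-.035)<.012)&(b>.09)&(b<.115);print('  base surface',np.median(b[w]).round(4))
E
```

```text
top0 220 [0.1759 0.1776 0.1792 0.1802]
  base surface 0.1015
top9 212 [0.1816 0.183  0.1845 0.1862]
  base surface 0.1018
side0 246 [0.1711 0.1754 0.177  0.178 ]
side6 75 [0.1789 0.1814 0.1824 0.1834]
side9 75 [0.1789 0.1811 0.1825 0.1833]
```

Checks agree: both cameras put the key handle about 5.5 mm higher than in the block, where 5 mm would be fully home. The handle lies about 90° from its start. The lid stands past upright, and the tools, cup, capacitor and clip stand. Handing in.

```bash
python3 -c "
from bench import *
s=state();print(s['clock'],s['contact_force']);print(job_done())"
```

```text
18.3333 [-0.22284662  0.91413683 -0.71724077]
the job is handed in; nothing more can be done
None
```

The box is unlocked and open, and I handed the job in at about 18.3 s. I took the steel T-key from the block, pushed it home in the lock and turned it clockwise to the stop. I then swung the lid up by its handle and let go of everything.

**Key:**
- At the end of the turn the torque rose from about 0.15 to 0.86 Nm, which I took as the barrel's stop. I then pressed the key down with about 27 N and released it.
- The handle ended about 90° from its starting direction.
- Both cameras put the key about 5.5 mm higher than it stood in the block, where 5 mm means fully home. That half millimetre is within camera noise, so I did not press it again.

**Lid:** It stayed open after release. From the gripper's path I put it at about 99°. The path radius read 5–7 mm too large, so the angle is approximate, but the pictures show it past upright.

**Other objects:** In the last pictures the other tools, the cup, the capacitor and the fan clip all stand. The turntable turned by under 1° during the grasp. I did not measure the positions of the cup, capacitor and clip again at the end.

**Look-alikes:** The yellow and turquoise keys toppled early in the run. I took this as happening on its own, because the turquoise one was nowhere near the arm and I felt no contact.

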